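Empty the rinse jar and close it to the click

TASK

Unscrew the perforated cap of the rinse jar and stand it on the rubber mat, then tip the jar right over with its crank so that all the spacers still in it pour out of the wide mouth into the catch bin below, and swing the jar back fully upright. Put the cap back on the empty jar and screw it home clockwise, turning on until its ratchet clearly clicks over and slips (about a quarter of a right angle or more). Any spacers left standing about on the bench belong in the catch bin too, at any time; leave the other things on the bench where they are.

Things in the scene. Friction and masses are not known exactly. Their poses are not given: they have to be found in the camera images.
- stand: Fixed blue tipping stand, grey open catch bin in its foot. Origin on the bench below the jar's pivot; z up, x along the pivot axis, y the side the jar tips to. Posts (14 x 44 mm, 225 mm high) at x = -80 and +80 mm. Bin: 130 (x) by 285 mm (y), 90 mm high, walls and floor 5 mm, spans y = -77 to +207 mm: under the jar, and open to above beside it from y = 60 mm on
- bin_floor (a point): Centre of the catch bin's inner floor, 65 mm towards the stand's +y, 5 mm above the bench; axes as the stand
- jar (a joint): Tip angle of the clear rinse jar on its stand: 0 = upright against its stop (as at the start), grows as it tips towards the stand's +y, up to a stop at 2.62 (150 degrees, mouth steeply down over the bin). It is stiff (0.3 N m) and stays where it is left
- jar_pivot (a point): Pivot of the jar, on its axis, 205 mm above the bench; turns with the jar, z towards the mouth. Jar: 100 mm outside diameter, 130 mm high, smooth inside, wall 4 mm, floor 5 mm, from 65 mm below to 65 mm above this point; its uncapped corners sweep 88 mm about the pivot
- jar_mouth (a point): Centre of the jar's rim (270 mm above the bench when upright); turns with the jar, z out of the mouth, x and y as the stand's when upright. Coarse two-start thread: outer flanges on the jar's +y and -y sides, 4 to 13 mm below the rim, under which the cap's two lugs (on the cap's +y and -y) catch
- crank_pin (a point): Middle of the jar's black crank handle: round bar, 14 mm diameter, 70 mm long, parallel to the stand's x, 140 mm from the jar's axis on the robot's side (-x), 90 mm from the pivot axis. At jar 0 it is 75 degrees from straight up on the -y side, at 2.62 as far on the +y side, passing over the top. Pinch it from above and lead it along the arc, gripper pointing down; the bar turns in the fingers
- cap: Perforated steel cap, 138 mm diameter, 200 g with grip. Origin at the centre of its lower edge, z up; disc top at z = 26 mm; tapered spigot (87 mm) below the disc. Seated, its lower edge is 20 mm below the jar's rim. Screwed home its x is along the jar's x (either way round, within 8 degrees). Turned anticlockwise (from above) 45 to 135 degrees from there (75 is safe) it lifts off; it goes on at such an angle too, centred to 3 mm
- cap_grip (a joint): Ratchet: angle by which the grip bar has slipped clockwise on the cap (0 at the start, never below 0, at most 2.5). Anticlockwise the grip drives the cap; clockwise too, until the cap meets the end of its thread (after those 75 degrees), then the torque limiter slips at 0.3 N m and this value grows. It does not spring back; the bar may be regripped to turn further
- grip_top (a point): Top centre of the cap's black grip bar: 80 mm long (along this point's x), 22 mm wide (y), 36 mm high; top 66 mm above the cap's lower edge, 40 mm above the perforated disc. At joint 0 its x is the cap's x
- mat: Fixed black rubber mat, 170 x 170 x 3 mm, origin at the centre of its underside
- spacer0: aluminium hexagonal spacer, 60 mm long, 28 mm across flats (32 mm across corners), 60 g; origin at its centre, z along its length, x square to a flat. One of 2 to 4 in the jar at the start (None if absent), resting on its floor in any posture
- spacer1: aluminium hexagonal spacer, 60 mm long, 28 mm across flats (32 mm across corners), 60 g; origin at its centre, z along its length, x square to a flat. One of 2 to 4 in the jar at the start (None if absent), resting on its floor in any posture
- spacer2: aluminium hexagonal spacer, 60 mm long, 28 mm across flats (32 mm across corners), 60 g; origin at its centre, z along its length, x square to a flat. One of 2 to 4 in the jar at the start (None if absent), resting on its floor in any posture
- spacer3: aluminium hexagonal spacer, 60 mm long, 28 mm across flats (32 mm across corners), 60 g; origin at its centre, z along its length, x square to a flat. One of 2 to 4 in the jar at the start (None if absent), resting on its floor in any posture
- stray0: aluminium hexagonal spacer, 60 mm long, 28 mm across flats (32 mm across corners), 60 g; origin at its centre, z along its length, x square to a flat. One of 1 to 3 left on the bench (None if absent), standing on end at the start; it may get knocked over
- stray1: aluminium hexagonal spacer, 60 mm long, 28 mm across flats (32 mm across corners), 60 g; origin at its centre, z along its length, x square to a flat. One of 1 to 3 left on the bench (None if absent), standing on end at the start; it may get knocked over
- stray2: aluminium hexagonal spacer, 60 mm long, 28 mm across flats (32 mm across corners), 60 g; origin at its centre, z along its length, x square to a flat. One of 1 to 3 left on the bench (None if absent), standing on end at the start; it may get knocked over
- spray: blue bottle, 56 mm diameter, 190 mm high, bystander, origin at its foot
- tin: low tin, 84 mm diameter, 55 mm high, bystander, origin at its foot
- mug: white mug, 80 mm diameter, 85 mm high, handle to its +y, bystander, origin at its foot
- tape: cardboard tape roll lying flat, 100 mm diameter, 45 mm high, bystander, origin at its foot
- wrench: wrench lying flat, 180 mm long along x, bystander
- carton: small carton 100 x 75 x 60 mm, bystander, origin at its foot
Things that resemble listed ones, but are neither listed nor needed, are in the scene too. What is shaped like the cap but turquoise is not meant. What is shaped like the stray0 but brown or red is not meant.

How it is judged:
On the way, in this order (a step that is already met when the one before it is completed fails the run):
1. the cap is off and stands upright on the rubber mat, the jar upright (horizontal distance between cap and mat below 0.075 m and height (world z) of cap below 0.012 m and angle between cap's own z axis and vertical below 0.12 rad and value of joint jar below 0.1 rad), for 0.2 s.
2. the jar is tipped over and all its spacers lie in the catch bin, the cap still on the mat (value of joint jar above 1.2 rad and height (world z) of cap below 0.012 m and x of spacer0 in the frame of bin_floor between -0.062 and 0.062 m and y of spacer0 in the frame of bin_floor between -0.139 and 0.139 m and z of spacer0 in the frame of bin_floor between 0 and 0.095 m and x of spacer1 in the frame of bin_floor between -0.062 and 0.062 m and y of spacer1 in the frame of bin_floor between -0.139 and 0.139 m and z of spacer1 in the frame of bin_floor between 0 and 0.095 m and x of spacer2 in the frame of bin_floor between -0.062 and 0.062 m and y of spacer2 in the frame of bin_floor between -0.139 and 0.139 m and z of spacer2 in the frame of bin_floor between 0 and 0.095 m and x of spacer3 in the frame of bin_floor between -0.062 and 0.062 m and y of spacer3 in the frame of bin_floor between -0.139 and 0.139 m and z of spacer3 in the frame of bin_floor between 0 and 0.095 m), for 0.2 s.
3. the empty jar is upright again (value of joint jar below 0.1 rad and x of spacer0 in the frame of bin_floor between -0.062 and 0.062 m and y of spacer0 in the frame of bin_floor between -0.139 and 0.139 m and z of spacer0 in the frame of bin_floor between 0 and 0.095 m and x of spacer1 in the frame of bin_floor between -0.062 and 0.062 m and y of spacer1 in the frame of bin_floor between -0.139 and 0.139 m and z of spacer1 in the frame of bin_floor between 0 and 0.095 m and x of spacer2 in the frame of bin_floor between -0.062 and 0.062 m and y of spacer2 in the frame of bin_floor between -0.139 and 0.139 m and z of spacer2 in the frame of bin_floor between 0 and 0.095 m and x of spacer3 in the frame of bin_floor between -0.062 and 0.062 m and y of spacer3 in the frame of bin_floor between -0.139 and 0.139 m and z of spacer3 in the frame of bin_floor between 0 and 0.095 m), for 0.2 s.
4. the cap sits on the jar's mouth (horizontal distance between cap and jar_mouth below 0.008 m and z of cap in the frame of jar_mouth between -0.024 and -0.015 m and angle between cap's own z axis and vertical below 0.06 rad and value of joint jar below 0.1 rad), for 0.1 s.
5. the cap is screwed home and its ratchet has slipped (all of step 4 and angle between the x axis of cap and the x axis of jar_mouth, either way round below 0.26 rad and value of joint cap_grip above 0.3 rad), for 0.1 s.
At the end, for the whole second after the job is handed in: Jar upright (0.10 rad), cap level on its mouth (lower edge 15 to 24 mm below the rim, centred to 8 mm) and screwed home (cap x within 0.26 rad of jar x, either way), ratchet slipped over 0.30 rad, every spacer inside the catch bin (centre at most 100 mm above the bench), all at rest (all of step 5 and x of spacer0 in the frame of bin_floor between -0.062 and 0.062 m and y of spacer0 in the frame of bin_floor between -0.139 and 0.139 m and z of spacer0 in the frame of bin_floor between 0 and 0.095 m and x of spacer1 in the frame of bin_floor between -0.062 and 0.062 m and y of spacer1 in the frame of bin_floor between -0.139 and 0.139 m and z of spacer1 in the frame of bin_floor between 0 and 0.095 m and x of spacer2 in the frame of bin_floor between -0.062 and 0.062 m and y of spacer2 in the frame of bin_floor between -0.139 and 0.139 m and z of spacer2 in the frame of bin_floor between 0 and 0.095 m and x of spacer3 in the frame of bin_floor between -0.062 and 0.062 m and y of spacer3 in the frame of bin_floor between -0.139 and 0.139 m and z of spacer3 in the frame of bin_floor between 0 and 0.095 m and x of stray0 in the frame of bin_floor between -0.062 and 0.062 m and y of stray0 in the frame of bin_floor between -0.139 and 0.139 m and z of stray0 in the frame of bin_floor between 0 and 0.095 m and x of stray1 in the frame of bin_floor between -0.062 and 0.062 m and y of stray1 in the frame of bin_floor between -0.139 and 0.139 m and z of stray1 in the frame of bin_floor between 0 and 0.095 m and x of stray2 in the frame of bin_floor between -0.062 and 0.062 m and y of stray2 in the frame of bin_floor between -0.139 and 0.139 m and z of stray2 in the frame of bin_floor between 0 and 0.095 m and linear speed of cap below 0.02 m/s and linear speed of each of spacer0, spacer1, spacer2, spacer3, stray0, stray1, stray2 below 0.03 m/s); the robot touches nothing.
It fails at once if a bystander is pushed more than 5 cm or knocked over (distance of any of spray, tin, mug, tape, wrench, carton from where it was at the start of the episode above 0.05 m or angle between any of spray, tin, mug, tape, carton's own z axis and vertical above 0.6 rad).
It fails at once if a spacer falls off the bench (height (world z) of any of spacer0, spacer1, spacer2, spacer3, stray0, stray1, stray2 below -0.05 m).
Of spacer0, spacer1, spacer2, spacer3 only 2 to 4 are there at a start; the rules pass over those that are not, and their reading is None.
Of stray0, stray1, stray2 only 1 to 3 are there at a start; the rules pass over those that are not, and their reading is None.
At some moment in a run one of stray0, stray1, stray2 may be knocked a few centimetres aside while the robot is not near it.
It also fails if it takes over 210 s, if anything falls off the work surface, if the arm or the gripper's body presses on something with over 40 N, if the wrist force passes 120 N, or if a joint passes its speed limit or range.

ROBOT

A 6-joint arm with a two-finger parallel gripper is mounted at the origin on the work surface. World frame = base frame: x ahead of the robot, y to its left, z up, the work surface at z = 0. Lengths are in m, angles in rad, forces in N, time in s.
With the tool pointing down it reaches from about 0.3 to 0.85 m from the base axis. Payload 4.2 kg.
Tool frame: the origin (TCP) lies between the finger pads; the fingertips stand 19 mm ahead of it and the grasp point (between the pads) is the TCP; z points along the fingers, y is the line along which they close (so a half turn about z gives the same grasp; the last joint's range is limited). The gripper opens to 91 mm and grips with 3 to 60 N. Pads are 32 mm wide; open, the fingers measure 118 mm over their backs; the gripper's body (76 mm by 178 mm) begins 60 mm behind the grasp point.
Start: joints at [-1.293, 0.32, 1.565, -0, 1.257, -0.02], TCP at [0.169, -0.55, 0.233] pointing down, gripper open.
Joint ranges: [-3.11, 3.11], [-0.84, 2.01], [0.21, 2.61], [-1.34, 4.49], [0.05, 2.63], [-2.56, 2.56]. Speed limits (rad/s): [2.57, 2.57, 3.14, 3.14, 3.14, 3.14].

INTERFACE

Orientations are given as a rotation vector (axis times angle).
In Python, from bench import readout, cams, arm gives the robot as it stands.
- The arm moves only by the tool jog_arm, never from a script. Its argument "targets" is a list of rows, each a list of 7 numbers: the turn, a rotation vector about the world's x, y, z in rad, then the shift along the world's x, y, z in cm, then the closure, from 0 (fully open) to 1 (shut). In form: [[rx, ry, rz, x, y, z, grip], ...]. A call has 1 to 20 rows; each row shifts and turns the commanded pose from where the row before left it; what a row does not reach is not made up. A row lasts 1/10 s, in which the tool goes at most 50 mm and 8.59 degrees, less where a joint would pass 70% of its speed; a pose out of reach is approached as far as the arm can. A call with a gripper value outside its range is refused whole. The fingers move at their own pace and stop on an object; "grip_force" is the grip in N (left out, the last holds). Time passes only in rows, so rows that do not move let the fingers close. It gives the time, the measured TCP pose, the force, the opening and the grip force at its end, in the units of the state.
- readout.get_state(): the state, without advancing time (a new reading comes with each control period).
- cams.snapshot(name): name is "scene" or "side" or "wrist"; returns the picture (384x512x3 uint8, red, green, blue); there is no depth.
- cams.get_calibration(name): a dict with "camera_matrix" (3x3 intrinsics, pixels), "rvec" (rotation vector, rad) and "tvec" (3), from world to camera coordinates, as OpenCV has them; the wrist camera has in their place "tool_from_camera" (4x4, takes a point from camera to tool coordinates, whose origin is the TCP and whose axes are the flange's). Camera axes: x right, y down, z forward; pixel columns grow to the right and rows downward; lengths in m; the calibration is good to about 2 mm. A picture is of the moment at which its call begins: read the wrist's pose just before it. get_calibration takes no time and is no camera call.
- arm.sign_off(): hands the job in; it is judged then, once.
The state is a dict: "time": time; "joint_positions": joint angles; "qvel": joint speeds; "effort": joint torques, N m; "tool_pos": TCP position; "tcp_rot": TCP orientation; "contact_force": force on the tool from outside, world axes, zero at the start; "wrist_torque": the same for the moment, N m; "grip_width": opening from 0.0 (shut) to 1.0 (fully open); "gripper_force": force on a finger pad.
Only numpy, scipy, OpenCV 4.12 (cv2) and the standard library are available. Lean on these libraries where they do the work, as an engineer would, in place of code of your own. Each camera call takes 0.05 s, during which the arm holds its last target. There are 200 camera calls.

## Working session

There is one attempt and no reset: what is moved stays moved. The work goes in short steps, Python scripts to look and compute and a tool call to move; the robot and the scene stay as the last step left them, time stands still between calls to the robot, and variables do not carry over. Pictures are saved under pics/ and viewed, at most 14 in all, crops included, and the job is handed in when it is done.

Besides the shell and the picture viewer there is one more tool, called after "Emit:" in YAML: its name, and indented under it one key for each argument. jog_arm: Moves the arm, as the interface text tells. Its arguments: {"type":"object","properties":{"targets":{"type":"array","items":{"type":"array","items":{"type":"number"}}},"grip_force":{"type":"number"}},"required":["targets"]}

```bash
mkdir -p pics; cat > h.py <<'E'
import numpy as np, cv2
from bench import readout, cams, arm
from scipy.spatial.transform import Rotation as R
def snap(n,f):
    s=readout.get_state(); im=cams.snapshot(n); cv2.imwrite('pics/'+f,im[:,:,::-1]); return s,im
def cam(n,s=None):
    c=cams.get_calibration(n);K=np.array(c["camera_matrix"])
    if n=="wrist":
        T=np.eye(4);T[:3,:3]=R.from_rotvec(s["tcp_rot"]).as_matrix();T[:3,3]=s["tool_pos"]
        T=T@np.array(c["tool_from_camera"]); return K,T[:3,:3],T[:3,3]
    Rm=R.from_rotvec(np.ravel(c["rvec"])).as_matrix();t=np.ravel(c["tvec"])
    return K,Rm.T,-Rm.T@t
def ray(n,u,v,z,s=None):
    K,Rw,o=cam(n,s); d=Rw@np.linalg.solve(K,[u,v,1.]); return o+d*(z-o[2])/d[2]
def proj(n,P,s=None):
    K,Rw,o=cam(n,s); p=K@(Rw.T@(np.array(P,float)-o)); return p[:2]/p[2]
E
python3 - <<'E'
from h import *
for n in("scene","side"):
    s,im=snap(n,n+'0.png'); K,Rw,o=cam(n); print(n,K[0],K[1],o,Rw[:,2])
    cv2.imwrite('pics/'+n+'0b.png',cv2.resize(im[:,:,::-1],(800,600),interpolation=cv2.INTER_CUBIC))
print(s)
print(cams.get_calibration("wrist"))
E
```

```text
scene [395.08816406   0.         254.76271489] [  0.         395.08816406 186.61741078] [1.24952152 0.72630711 0.83944661] [-0.57883438 -0.61238062 -0.53846146]
side [429.70753157   0.         249.67554121] [  0.         429.70753157 191.22128212] [-0.19227673 -1.07344103  1.06550264] [ 0.47987293  0.68040354 -0.55387092]
{'time': 0.05, 'joint_positions': array([-1.29301797e+00,  3.20274389e-01,  1.56568238e+00,  3.35650691e-06,
        1.25741046e+00, -1.99830694e-02]), 'qvel': array([-0.00077955, -0.0009747 , -0.00372321, -0.00069971, -0.00070801,
       -0.00093343]), 'effort': array([-9.42733059e-04, -4.13723803e+01, -2.32784861e+01,  7.29600596e-02,
        4.19761450e-02, -5.02576813e-05]), 'tool_pos': array([ 0.1685728 , -0.54923045,  0.23212902]), 'tcp_rot': array([-3.10509891e+00, -4.65733874e-01,  3.53137341e-04]), 'contact_force': array([ 0.56712867,  0.3184244 , -0.64581951]), 'wrist_torque': array([ 0.01390868, -0.01168863,  0.05546556]), 'gripper_force': 0.0, 'grip_width': 0.9967518850699307}
{'camera_matrix': array([[274.94919956,   0.        , 254.7173836 ],
       [  0.        , 274.94919956, 193.00608315],
       [  0.        ,   0.        ,   1.        ]]), 'tool_from_camera': array([[-5.37957085e-04, -9.71389817e-01, -2.37490071e-01,
         6.55866077e-02],
       [ 9.99999855e-01, -5.21413423e-04, -1.32474242e-04,
        -6.55306723e-04],
       [ 4.85361904e-06, -2.37490108e-01,  9.71389957e-01,
        -1.52445141e-01],
       [ 0.00000000e+00,  0.00000000e+00,  0.00000000e+00,
         1.00000000e+00]])}
```

View pics/scene0b.png

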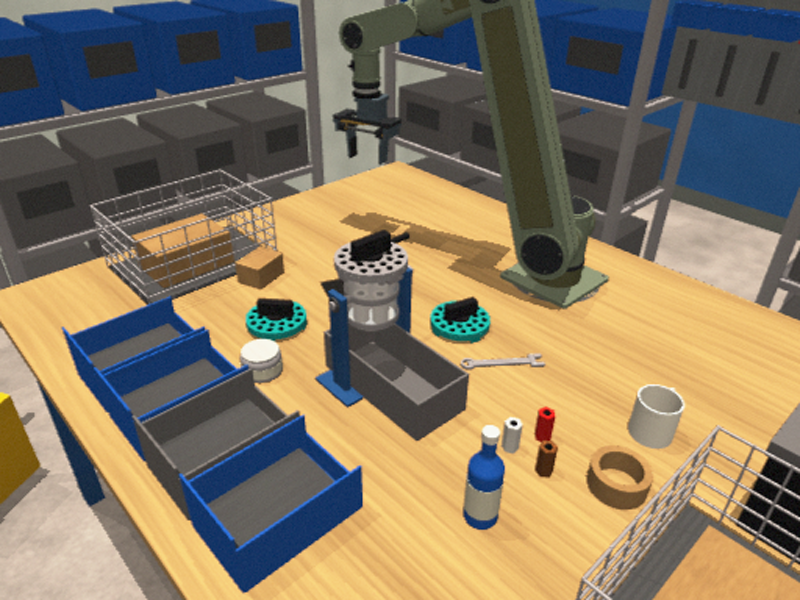

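View pics/side0b.png

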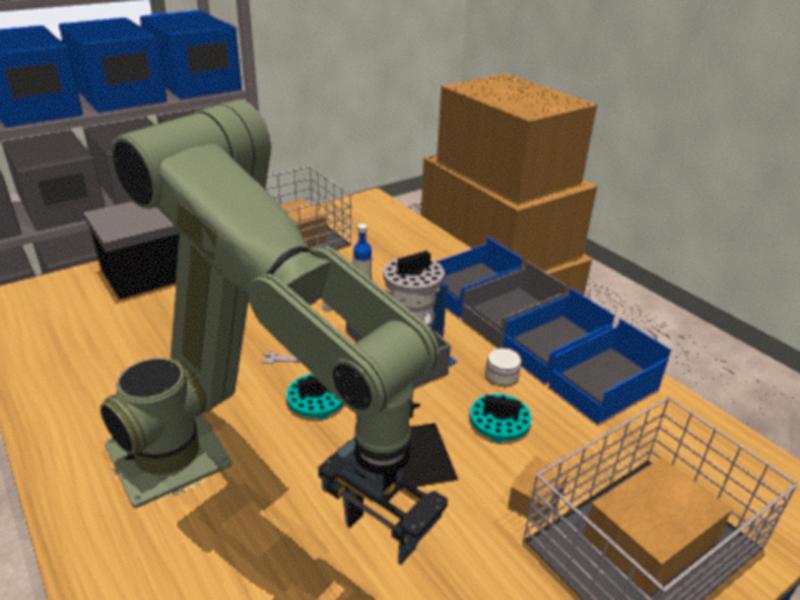

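Both views show the capped jar on its stand: grip at about (372,243) in the scene view and (414,263) in the side view (800 px scale). The mat is at (430,455) in the side view. A silver stray stands at (512,433) in the scene view beside the red and brown lookalikes. The two turquoise caps aren't the target.

```bash
python3 - <<'E'
from h import *
k=1.5625
for n,u,v,z,l in [("scene",372,243,.316,"grip"),("side",414,263,.316,"grip"),("scene",467,375,.09,"binR"),("scene",418,410,.09,'binL'),("side",432,455,.003,"mat"),
 ("scene",512,450,0,"stray"),("scene",483,525,0,"spray"),("scene",545,440,0,"red"),("scene",546,474,0,"brown"),("scene",276,320,.0,"tcapfar"),("scene",461,325,0,"tcapnear"),("scene",260,375,0,"tin"),("scene",500,362,0,"wrench"),("scene",655,440,0,"mug"),("scene",620,490,0,"tape"),("scene",260,280,0,"carton"),("side",530,510,0,"carton")]:
    print(l,n,ray(n,u/k,v/k,z).round(3))
def crop(n,x0,y0,x1,y1,f):
    im=cv2.imread(f'pics/{n}0.png')[y0:y1,x0:x1]; q=min(800/(x1-x0),600/(y1-y0)); cv2.imwrite('pics/'+f,cv2.resize(im,None,fx=q,fy=q,interpolation=cv2.INTER_CUBIC)); print(q)
crop("scene",195,140,355,300,"c1.png")
E
```

```text
grip scene [ 0.611 -0.019  0.316]
grip side [ 0.581 -0.064  0.316]
binR scene [0.545 0.171 0.09 ]
binL scene [0.678 0.176 0.09 ]
mat side [ 0.466 -0.31   0.003]
stray scene [0.556 0.298 0.   ]
spray scene [0.716 0.366 0.   ]
red scene [0.492 0.324 0.   ]
brown scene [0.557 0.373 0.   ]
tcapfar scene [ 0.645 -0.329  0.   ]
tcapnear scene [ 0.337 -0.024  0.   ]
tin scene [ 0.78  -0.185  0.   ]
wrench scene [0.376 0.124 0.   ]
mug scene [0.341 0.461 0.   ]
tape scene [0.493 0.478 0.   ]
carton scene [ 0.575 -0.508  0.   ]
carton side [ 0.541 -0.527  0.   ]
3.75
```

View pics/c1.png

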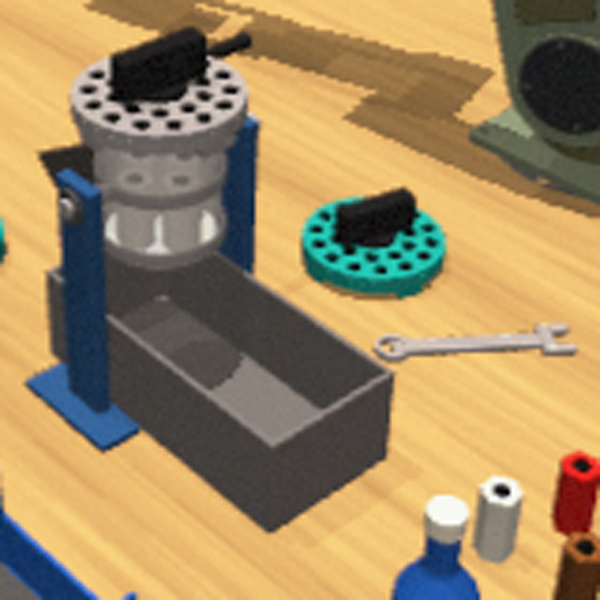

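The scene crop shows the bin's top corners at (393,376) and (272,446), its bottom corners at (388,458) and (270,530), and the grip top near (158,47). Next I'll fit the stand pose.

```bash
python3 - <<'E'
from h import *
from scipy.optimize import least_squares
f=lambda u,v:(u/3.75+195,v/3.75+140)
obs=[((-.065,.2075,.09),f(393,376)),((.065,.2075,.09),f(272,446)),((-.065,.2075,0),f(388,458)),((.065,.2075,0),f(270,530)),((0,0,.316),f(158,47))]
def W(p,P):
    c,s=np.cos(p[2]),np.sin(p[2]); return [p[0]+c*P[0]-s*P[1],p[1]+s*P[0]+c*P[1],P[2]]
r=least_squares(lambda p:np.ravel([proj("scene",W(p,P))-np.array(q) for P,q in obs]),[.6,-.03,0])
print(r.x,r.fun.reshape(-1,2).round(1))
p=r.x
print("grip side px",proj("side",W(p,(0,0,.316)))*1.5625,"pin",W(p,(-.14,-.087,.228)),proj("scene",W(p,(-.14,-.087,.228))))
E
```

```text
[ 0.59773289 -0.03782272 -0.032318  ] [[ 0.5 -1.1]
 [ 0.   0.3]
 [-0.3 -0.1]
 [-0.3  1.3]
 [ 0.1 -0.9]]
grip side px [413.10066654 255.98087962] pin [np.float64(0.4549948174155364), np.float64(-0.12025355444786896), 0.228] [253.96152145 153.39124828]
```

Emit:
jog_arm:
  targets:
    - [0,0,0,0,0,4,0]
    - [0,0,0,0,0,4,0]
    - [0,0,0,0,0,4,0]
    - [0,0,-0.022,2.8,3.4,0.7,0]
    - [0,0,-0.022,2.8,3.4,0.7,0]
    - [0,0,-0.022,2.8,3.4,0.7,0]
    - [0,0,-0.022,2.8,3.4,0.7,0]
    - [0,0,-0.022,2.8,3.4,0.7,0]
    - [0,0,-0.022,2.8,3.4,0.7,0]
    - [0,0,-0.022,2.8,3.4,0.7,0]
    - [0,0,-0.022,2.8,3.4,0.7,0]
    - [0,0,-0.022,2.8,3.4,0.7,0]
    - [0,0,-0.022,2.8,3.4,0.7,0]
    - [0,0,-0.022,2.8,3.4,0.7,0]
    - [0,0,-0.022,2.8,3.4,0.7,0]
    - [0,0,-0.022,2.8,3.4,0.7,0]
    - [0,0,-0.022,2.8,3.4,0.7,0]
    - [0,0,-0.022,2.8,3.4,0.7,0]
    - [0,0,0,0,0,0,0]
    - [0,0,0,0,0,0,0]

```text
time: 2.1
tool_pos: [0.5891, -0.0391, 0.4569]
tcp_rot: [3.141, -0.048, -0.003]
contact_force: [0.5, 0.2, -1.1]
grip_width: 0.999
gripper_force: 0.0
```

```bash
python3 - <<'E'
from h import *
s,im=snap("wrist","w1.png"); print(s)
sc,i2=snap("side","s1.png")
cv2.imwrite("pics/w1s.png",np.vstack([cv2.resize(im[:,:,::-1],(420,315)),cv2.resize(i2[100:340,130:450,::-1],(420,285))]) if 0 else np.hstack([cv2.resize(im[:,:,::-1],(400,300)),cv2.resize(i2[:,:,::-1],(400,300))]))
cv2.imwrite("pics/w1b.png",cv2.resize(im[:,:,::-1],(800,600),interpolation=cv2.INTER_CUBIC))
cv2.imwrite("pics/s1b.png",cv2.resize(i2[:,:,::-1],(800,600),interpolation=cv2.INTER_CUBIC))
E
```

```text
{'time': 2.1, 'joint_positions': array([-8.53975571e-02,  3.07164744e-01,  1.03700569e+00, -6.34563063e-04,
        1.79954520e+00,  1.51562417e+00]), 'qvel': array([-0.03320878, -0.02914606,  0.01771381, -0.00559842,  0.0031924 ,
       -0.0001024 ]), 'effort': array([ 1.17307786e+00, -4.12370610e+01, -2.49892670e+01,  1.55271529e-01,
       -1.31223276e-01,  1.73420581e-02]), 'tool_pos': array([ 0.5890755 , -0.03908262,  0.45687987]), 'tcp_rot': array([ 3.14076114, -0.04769398, -0.00339423]), 'contact_force': array([ 0.49644875,  0.17033095, -1.06906927]), 'wrist_torque': array([ 0.00361052, -0.01235837, -0.00799938]), 'gripper_force': 0.0, 'grip_width': 0.9992397577295483}
```

View pics/w1b.png

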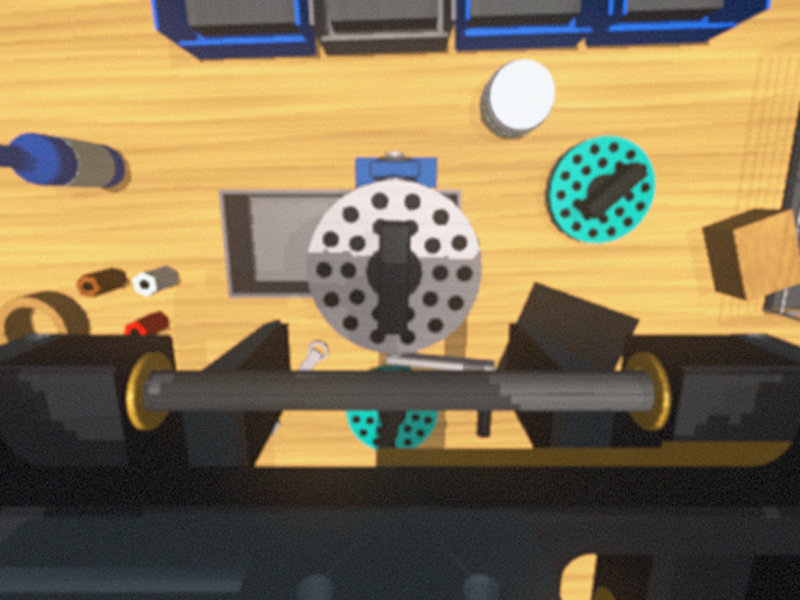

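View pics/s1b.png

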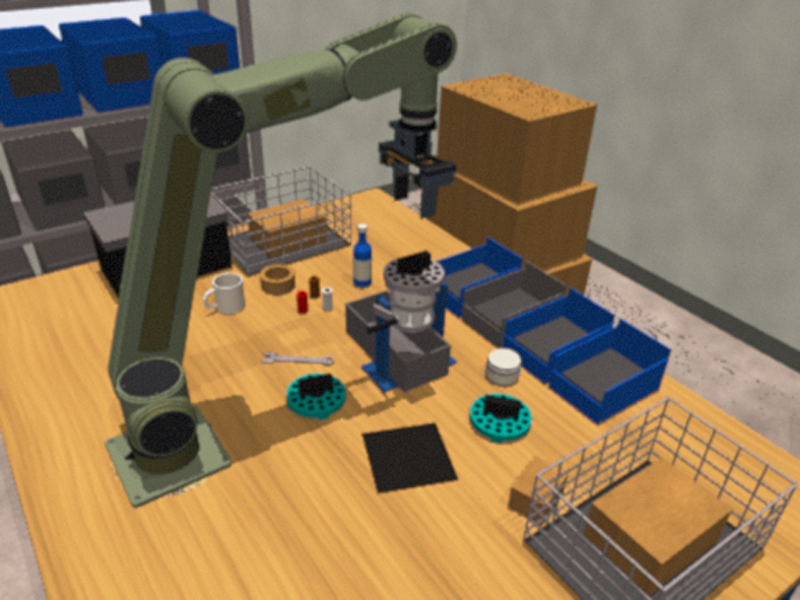

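The wrist view shows the grip bar running from (395,222) to (392,333), along the stand's x, and the silver stray's top at (146,284). The side view shows one stray at (327,300), and the mat corners at (364,430), (437,424), (456,481) and (380,490).

```bash
python3 - <<'E'
from h import *
k=1.5625
s={'tool_pos':np.array([0.5890755,-0.03908262,0.45687987]),'tcp_rot':np.array([3.14076114,-0.04769398,-0.00339423])}
w=lambda u,v,z:ray("wrist",u/k,v/k,z,s).round(4)
print("bar ends",w(395,222,.316),w(392,333,.316),"disc edges L,R",w(307,272,.276),w(481,270,.276))
print("binfarcorner",w(220,192,.09),w(230,296,.09),"stray",w(146,284,.06),"red",w(135,330,.06),"brown",w(90,286,.06))
m=np.array([ray("side",u/k,v/k,.003) for u,v in[(364,430),(437,424),(456,481),(380,490)]]);print(m.round(3),m.mean(0))
print("stray side",ray("side",327/k,290/k,.06))
print("stray scene",ray("scene",195+500/3.75,140+490/3.75,.06))
E
```

```text
bar ends [ 0.6376 -0.0383  0.316 ] [ 0.5595 -0.0336  0.316 ] disc edges L,R [0.5987 0.0324 0.276 ] [ 0.5961 -0.1042  0.276 ]
binfarcorner [0.6653 0.1673 0.09  ] [0.5403 0.1712 0.09  ] stray [0.5531 0.2908 0.06  ] red [0.4911 0.3163 0.06  ] brown [0.5527 0.3643 0.06  ]
[[ 0.385 -0.169  0.003]
 [ 0.532 -0.242  0.003]
 [ 0.464 -0.393  0.003]
 [ 0.322 -0.327  0.003]] [ 0.4255832  -0.28268815  0.003     ]
stray side [0.55694126 0.29075577 0.06      ]
stray scene [0.55414049 0.29034355 0.06      ]
```

Emit:
jog_arm:
  targets:
    - [0,0,0,0.9,0.3,0,0]
    - [0,0,0,0,0,-3,0]
    - [0,0,0,0,0,-3,0]
    - [0,0,0,0,0,-3,0]
    - [0,0,0,0,0,-2,0]
    - [0,0,0,0,0,-2,0]
    - [0,0,0,0,0,-1,0]
    - [0,0,0,0,0,-0.7,0]
    - [0,0,0,0,0,0,0]
    - [0,0,0,0,0,0,0]
    - [0,0,0,0,0,0,0.6]
    - [0,0,0,0,0,0,1]
    - [0,0,0,0,0,0,1]
    - [0,0,0,0,0,0,1]
    - [0,0,0,0,0,0,1]
    - [0,0,0,0,0,0,1]
    - [0,0,0,0,0,0,1]
    - [0,0,0,0,0,0,1]
  grip_force: 40

```text
time: 4.0
tool_pos: [0.5977, -0.0367, 0.311]
tcp_rot: [3.141, -0.051, -0.0]
contact_force: [-0.0, 0.8, -0.1]
grip_width: 0.33
gripper_force: 0.0
```

Emit:
jog_arm:
  targets:
    - [0,0,0,0,0,0,1]
    - [0,0,0,0,0,0,1]
    - [0,0,0,0,0,0,1]
    - [0,0,0.1,0,0,0,1]
    - [0,0,0.1,0,0,0,1]
    - [0,0,0.1,0,0,0,1]
    - [0,0,0,0,0,0,1]

```text
time: 4.7
tool_pos: [0.5977, -0.0367, 0.311]
tcp_rot: [3.113, 0.419, -0.0]
contact_force: [-0.3, 0.1, -0.4]
grip_width: 0.239
gripper_force: 40.0
```

Emit:
jog_arm:
  targets:
    - [0,0,0.1,0,0,0,1]
    - [0,0,0.1,0,0,0,1]
    - [0,0,0.1,0,0,0,1]
    - [0,0,0.1,0,0,0,1]
    - [0,0,0.1,0,0,0,1]
    - [0,0,0.1,0,0,0,1]
    - [0,0,0.1,0,0,0,1]
    - [0,0,0.1,0,0,0,1]
    - [0,0,0.1,0,0,0,1]
    - [0,0,0.1,0,0,0,1]
    - [0,0,0,0,0,0,1]
    - [0,0,0,0,0,0.5,1]
    - [0,0,0,0,0,0.5,1]
    - [0,0,0,0,0,1,1]
    - [0,0,0,0,0,1,1]
    - [0,0,0,0,0,0,1]

```text
time: 6.3
tool_pos: [0.5985, -0.0368, 0.3433]
tcp_rot: [2.529, 1.859, 0.005]
contact_force: [-0.0, 0.2, -2.0]
grip_width: 0.236
gripper_force: 40.0
```

Emit:
jog_arm:
  targets:
    - [0,0,0,0,0,2,1]
    - [0,0,0,0,0,3,1]
    - [0,0,0,-0.4,-0.6,1,1]
    - [0,0,0,-1.6,-2.4,0,1]
    - [0,0,0,-1.9,-2.7,0,1]
    - [0,0,0,-1.9,-2.7,0,1]
    - [0,0,0,-1.9,-2.7,0,1]
    - [0,0,0,-1.9,-2.7,0,1]
    - [0,0,0,-1.9,-2.7,-1,1]
    - [0,0,0,-1.9,-2.7,-2,1]
    - [0,0,0,-1.9,-2.7,-2,1]
    - [0,0,0,-1.5,-2.0,-2,1]
    - [0,0,0,-0.5,-0.8,-3,1]
    - [0,0,0,0,0,-3,1]
    - [0,0,0,0,0,-3,1]
    - [0,0,0,0,0,-3,1]
    - [0,0,0,0,0,-3,1]
    - [0,0,0,0,0,-3,1]
    - [0,0,0,0,0,-2,1]
    - [0,0,0,0,0,0,1]

```text
time: 8.3
tool_pos: [0.4222, -0.2824, 0.128]
tcp_rot: [-2.526, -1.856, 0.004]
contact_force: [0.6, 0.4, -1.4]
grip_width: 0.24
gripper_force: 40.0
```

Emit:
jog_arm:
  targets:
    - [0,0,0,0,0,-2.5,1]
    - [0,0,0,0,0,-2,1]
    - [0,0,0,0,0,-0.8,1]
    - [0,0,0,0,0,-0.4,1]
    - [0,0,0,0,0,-0.3,1]
    - [0,0,0,0,0,-0.3,1]
    - [0,0,0,0,0,-0.2,1]
    - [0,0,0,0,0,0,1]

```text
time: 9.1
tool_pos: [0.4248, -0.2837, 0.0661]
tcp_rot: [2.531, 1.861, 0.0]
contact_force: [-0.8, 0.5, -2.8]
grip_width: 0.238
gripper_force: 40.0
```

Emit:
jog_arm:
  targets:
    - [0,0,0,0,0,0,1]
    - [0,0,0,0,0,-0.1,1]
    - [0,0,0,0,0,-0.1,1]
    - [0,0,0,0,0,0,1]
    - [0,0,0,0,0,0,1]

```text
time: 9.6
tool_pos: [0.4247, -0.2837, 0.064]
tcp_rot: [2.531, 1.861, 0.0]
contact_force: [-0.2, -0.2, -2.5]
grip_width: 0.236
gripper_force: 40.0
```

Emit:
jog_arm:
  targets:
    - [0,0,0,0,0,-0.1,1]
    - [0,0,0,0,0,-0.1,1]
    - [0,0,0,0,0,-0.1,1]
    - [0,0,0,0,0,0,1]

```text
time: 10.0
tool_pos: [0.4248, -0.2838, 0.0638]
tcp_rot: [2.53, 1.86, 0.0]
contact_force: [-4.4, 4.0, 20.4]
grip_width: 0.243
gripper_force: 40.0
```

Emit:
jog_arm:
  targets:
    - [0,0,0,0,0,0.2,1]
    - [0,0,0,0,0,0,1]
    - [0,0,0,0,0,0,0.5]
    - [0,0,0,0,0,0,0]
    - [0,0,0,0,0,0,0]
    - [0,0,0,0,0,0,0]
    - [0,0,0,0,0,1,0]
    - [0,0,0,0,0,2,0]
    - [0,0,0,0,0,3,0]
    - [0,0,-0.1,0,0,4,0]
    - [0,0,-0.1,0,0,4,0]
    - [0,0,-0.1,0,0,4,0]
    - [0,0,-0.1,0,0,4,0]
    - [0,0,-0.1,0,0,3,0]
    - [0,0,-0.1,0,0,0,0]
    - [0,0,-0.1,0,0,0,0]
    - [0,0,-0.1,0,0,0,0]
    - [0,0,-0.1,0,0,0,0]
    - [0,0,-0.1,0,0,0,0]
    - [0,0,0,0,0,0,0]

```text
time: 12.0
tool_pos: [0.4245, -0.2836, 0.3136]
tcp_rot: [3.113, 0.42, 0.001]
contact_force: [-0.4, 0.8, -0.0]
grip_width: 1.002
gripper_force: 0.0
```

```bash
python3 - <<'E'
from h import *
s,im=snap("wrist","w2.png"); print(s['tool_pos'],s['tcp_rot'],s['joint_positions'])
cv2.imwrite("pics/w2b.png",cv2.resize(im[:,:,::-1],(800,600),interpolation=cv2.INTER_CUBIC))
for P in [(.455,-.12,.228),(.42,-.119,.228),(.49,-.121,.228)]: print(proj("wrist",P,s)*1.5625)
E
```

```text
[ 0.42453219 -0.28360949  0.3136137 ] [3.11292939e+00 4.19552879e-01 6.93945414e-04] [-6.11437636e-01  1.74742715e-01  1.55973028e+00 -8.15091286e-05
  1.40644412e+00  6.91431567e-01]
[118.8719549  183.02265669]
[109.72533183 245.85024339]
[128.6737703  115.69459457]
```

View pics/w2b.png

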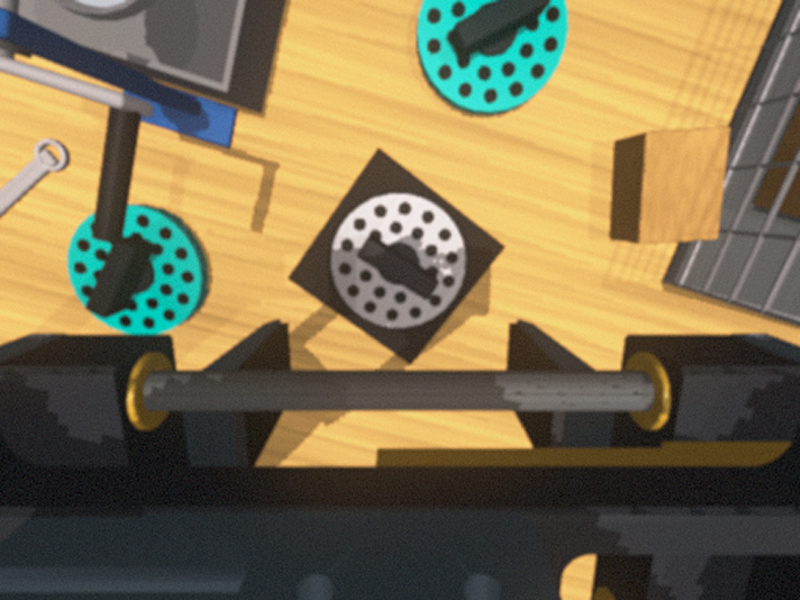

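The cap stands centred on the mat. The crank bar runs from (122,110) to (105,235), which matches the prediction to within about 4 mm. I'll go to the crank next.

Emit:
jog_arm:
  targets:
    - [0,0,-0.03,0.3,1.6,0,0]
    - [0,0,-0.03,0.3,1.7,0,0]
    - [0,0,-0.03,0.3,1.7,0,0]
    - [0,0,-0.03,0.3,1.7,0,0]
    - [0,0,-0.03,0.4,1.7,0,0]
    - [0,0,-0.03,0.4,1.7,0,0]
    - [0,0,-0.03,0.4,1.7,0,0]
    - [0,0,-0.03,0.4,1.7,0,0]
    - [0,0,-0.03,0.4,1.7,0,0]
    - [0,0,-0.03,0.1,1.3,0,0]
    - [0,0,0,0,0,-2,0]
    - [0,0,0,0,0,-2.5,0]
    - [0,0,0,0,0,-2,0]
    - [0,0,0,0,0,-1.5,0]
    - [0,0,0,0,0,-0.5,0]
    - [0,0,0,0,0,0,0]
    - [0,0,0,0,0,0,0]

```text
time: 13.75
tool_pos: [0.4582, -0.1189, 0.2289]
tcp_rot: [3.141, -0.05, 0.002]
contact_force: [0.1, -1.8, 0.6]
grip_width: 1.005
gripper_force: 0.0
```

```bash
python3 - <<'E'
import numpy as np
def arc(f):
    f=np.radians(f); p=np.c_[9*np.sin(f)*.035,9*np.sin(f),9*np.cos(f)]; 
    q=p.round(2); d=np.diff(q,axis=0).round(2); print([[0,0,0,*map(float,r),1] for r in d])
arc(np.arange(-75,16,5)); arc(np.arange(15,76,4)); arc(np.arange(75,-76,-7.5)); 
E
```

```text
[[0, 0, 0, 0.0, 0.23, 0.75, 1], [0, 0, 0, 0.01, 0.3, 0.72, 1], [0, 0, 0, 0.02, 0.37, 0.7, 1], [0, 0, 0, 0.01, 0.42, 0.66, 1], [0, 0, 0, 0.02, 0.48, 0.63, 1], [0, 0, 0, 0.02, 0.53, 0.57, 1], [0, 0, 0, 0.02, 0.57, 0.53, 1], [0, 0, 0, 0.02, 0.63, 0.48, 1], [0, 0, 0, 0.02, 0.66, 0.42, 1], [0, 0, 0, 0.03, 0.7, 0.37, 1], [0, 0, 0, 0.02, 0.72, 0.3, 1], [0, 0, 0, 0.03, 0.75, 0.23, 1], [0, 0, 0, 0.03, 0.77, 0.17, 1], [0, 0, 0, 0.02, 0.78, 0.11, 1], [0, 0, 0, 0.03, 0.78, 0.03, 1], [0, 0, 0, 0.03, 0.78, -0.03, 1], [0, 0, 0, 0.02, 0.78, -0.11, 1], [0, 0, 0, 0.03, 0.77, -0.17, 1]]
[[0, 0, 0, 0.02, 0.6, -0.18, 1], [0, 0, 0, 0.02, 0.59, -0.23, 1], [0, 0, 0, 0.02, 0.57, -0.26, 1], [0, 0, 0, 0.02, 0.55, -0.31, 1], [0, 0, 0, 0.02, 0.52, -0.34, 1], [0, 0, 0, 0.02, 0.5, -0.38, 1], [0, 0, 0, 0.01, 0.48, -0.41, 1], [0, 0, 0, 0.02, 0.44, -0.44, 1], [0, 0, 0, 0.01, 0.41, -0.48, 1], [0, 0, 0, 0.02, 0.38, -0.5, 1], [0, 0, 0, 0.01, 0.34, -0.52, 1], [0, 0, 0, 0.01, 0.31, -0.55, 1], [0, 0, 0, 0.01, 0.26, -0.57, 1], [0, 0, 0, 0.01, 0.23, -0.59, 1], [0, 0, 0, 0.0, 0.18, -0.6, 1]]
[[0, 0, 0, -0.01, -0.38, 1.11, 1], [0, 0, 0, -0.02, -0.52, 1.06, 1], [0, 0, 0, -0.02, -0.65, 0.98, 1], [0, 0, 0, -0.03, -0.78, 0.88, 1], [0, 0, 0, -0.03, -0.88, 0.78, 1], [0, 0, 0, -0.03, -0.98, 0.65, 1], [0, 0, 0, -0.04, -1.06, 0.52, 1], [0, 0, 0, -0.04, -1.11, 0.38, 1], [0, 0, 0, -0.04, -1.16, 0.23, 1], [0, 0, 0, -0.04, -1.17, 0.08, 1], [0, 0, 0, -0.04, -1.17, -0.08, 1], [0, 0, 0, -0.04, -1.16, -0.23, 1], [0, 0, 0, -0.04, -1.11, -0.38, 1], [0, 0, 0, -0.04, -1.06, -0.52, 1], [0, 0, 0, -0.03, -0.98, -0.65, 1], [0, 0, 0, -0.03, -0.88, -0.78, 1], [0, 0, 0, -0.03, -0.78, -0.88, 1], [0, 0, 0, -0.02, -0.65, -0.98, 1], [0, 0, 0, -0.02, -0.52, -1.06, 1], [0, 0, 0, -0.01, -0.38, -1.11, 1]]
```

Close on the bar and check.

Emit:
jog_arm:
  targets:
    - [0,0,0,0,0,0,0.6]
    - [0,0,0,0,0,0,1]
    - [0,0,0,0,0,0,1]
    - [0,0,0,0,0,0,1]
    - [0,0,0,0,0,0,1]
    - [0,0,0,0,0,0,1]
    - [0,0,0,0,0,0,1]
    - [0,0,0,0,0,0,1]
    - [0,0,0,0,0,0,1]
    - [0,0,0,0,0,0,1]
    - [0,0,0,0,0,0,1]
    - [0,0,0,0,0,0,1]
    - [0,0,0,0,0,0,1]
  grip_force: 22

```text
time: 15.05
tool_pos: [0.4577, -0.1188, 0.2279]
tcp_rot: [3.141, -0.05, -0.0]
contact_force: [-0.4, -0.8, -0.8]
grip_width: 0.15
gripper_force: 22.0
```

Emit:
jog_arm:
  targets:
    - [0,0,0,0.0,0.23,0.75,1]
    - [0,0,0,0.01,0.3,0.72,1]
    - [0,0,0,0.02,0.37,0.7,1]
    - [0,0,0,0.01,0.42,0.66,1]
    - [0,0,0,0.02,0.48,0.63,1]
    - [0,0,0,0.02,0.53,0.57,1]
    - [0,0,0,0,0,0,1]

```text
time: 15.75
tool_pos: [0.4584, -0.0964, 0.2706]
tcp_rot: [3.137, -0.049, 0.002]
contact_force: [-1.6, -6.7, 4.1]
grip_width: 0.151
gripper_force: 22.0
```

Emit:
jog_arm:
  targets:
    - [0,0,0,0.02,0.57,0.53,1]
    - [0,0,0,0.02,0.63,0.48,1]
    - [0,0,0,0.02,0.66,0.42,1]
    - [0,0,0,0.03,0.7,0.37,1]
    - [0,0,0,0.02,0.72,0.3,1]
    - [0,0,0,0.03,0.75,0.23,1]
    - [0,0,0,0.03,0.77,0.17,1]
    - [0,0,0,0.02,0.78,0.11,1]
    - [0,0,0,0.03,0.78,0.03,1]
    - [0,0,0,0.03,0.78,-0.03,1]
    - [0,0,0,0.02,0.78,-0.11,1]
    - [0,0,0,0.03,0.77,-0.17,1]
    - [0,0,0,0,0,0,1]

```text
time: 17.05
tool_pos: [0.4616, -0.0084, 0.2937]
tcp_rot: [3.14, -0.049, 0.004]
contact_force: [-0.4, -3.1, 7.0]
grip_width: 0.145
gripper_force: 22.0
```

Emit:
jog_arm:
  targets:
    - [0,0,0,0.02,0.6,-0.18,1]
    - [0,0,0,0.02,0.59,-0.23,1]
    - [0,0,0,0.02,0.57,-0.26,1]
    - [0,0,0,0.02,0.55,-0.31,1]
    - [0,0,0,0.02,0.52,-0.34,1]
    - [0,0,0,0.02,0.5,-0.38,1]
    - [0,0,0,0.01,0.48,-0.41,1]
    - [0,0,0,0.02,0.44,-0.44,1]
    - [0,0,0,0.01,0.41,-0.48,1]
    - [0,0,0,0.02,0.38,-0.5,1]
    - [0,0,0,0.01,0.34,-0.52,1]
    - [0,0,0,0.01,0.31,-0.55,1]
    - [0,0,0,0.01,0.26,-0.57,1]
    - [0,0,0,0.01,0.23,-0.59,1]
    - [0,0,0,0,0,0,1]
    - [0,0,0,0,0,0,1]
    - [0,0,0,0,0,0,1]
    - [0,0,0,0,0,0,1]

```text
time: 18.85
tool_pos: [0.4639, 0.0529, 0.2342]
tcp_rot: [3.14, -0.05, 0.001]
contact_force: [1.4, -5.1, -0.9]
grip_width: 0.144
gripper_force: 22.0
```

```bash
python3 - <<'E'
from h import *
s,im=snap("scene","sc2.png"); print(s['tool_pos'],s['contact_force'])
a=cv2.resize(im[120:312,180:372,::-1],(600,600),interpolation=cv2.INTER_CUBIC)
cv2.imwrite("pics/sc2b.png",a)
E
```

```text
[0.46394192 0.05290626 0.23416884] [ 1.40150856 -5.13734339 -0.85927944]
```

View pics/sc2b.png

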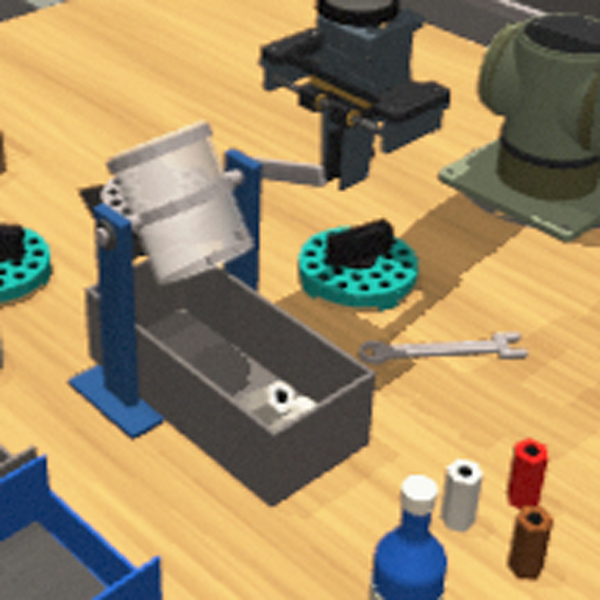

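Two spacers are visible in the bin at about (285,400). The jar is steeply inverted and looks empty. I'll swing it back.

Emit:
jog_arm:
  targets:
    - [0,0,0,-0.01,-0.2,0.51,1]
    - [0,0,0,-0.02,-0.52,1.06,1]
    - [0,0,0,-0.02,-0.65,0.98,1]
    - [0,0,0,-0.03,-0.78,0.88,1]
    - [0,0,0,-0.03,-0.88,0.78,1]
    - [0,0,0,-0.03,-0.98,0.65,1]
    - [0,0,0,-0.04,-1.06,0.52,1]
    - [0,0,0,-0.04,-1.11,0.38,1]
    - [0,0,0,-0.04,-1.16,0.23,1]
    - [0,0,0,-0.04,-1.17,0.08,1]
    - [0,0,0,-0.04,-1.17,-0.08,1]
    - [0,0,0,-0.04,-1.16,-0.23,1]
    - [0,0,0,-0.04,-1.11,-0.38,1]
    - [0,0,0,-0.04,-1.06,-0.52,1]
    - [0,0,0,-0.03,-0.98,-0.65,1]
    - [0,0,0,-0.03,-0.88,-0.78,1]
    - [0,0,0,-0.03,-0.78,-0.88,1]
    - [0,0,0,-0.02,-0.65,-0.98,1]
    - [0,0,0,-0.02,-0.52,-1.06,1]
    - [0,0,0,0,0,0,1]

```text
time: 20.9
tool_pos: [0.4573, -0.1157, 0.2369]
tcp_rot: [3.141, -0.051, -0.004]
contact_force: [3.2, 1.7, -4.1]
grip_width: 0.146
gripper_force: 22.0
```

Emit:
jog_arm:
  targets:
    - [0,0,0,0,-0.2,-0.5,1]
    - [0,0,0,0,-0.2,-0.5,1]
    - [0,0,0,0,0,-0.2,1]
    - [0,0,0,0,0,0,1]
    - [0,0,0,0,0,0,1]

```text
time: 21.4
tool_pos: [0.4572, -0.1188, 0.2271]
tcp_rot: [3.141, -0.05, -0.002]
contact_force: [-2.7, 3.8, 2.6]
grip_width: 0.148
gripper_force: 22.0
```

Emit:
jog_arm:
  targets:
    - [0,0,0,0,0,-0.2,1]
    - [0,0,0,0,0,-0.1,1]
    - [0,0,0,0,0,0,1]
    - [0,0,0,0,0,0.1,1]
    - [0,0,0,0,0,0,0.5]
    - [0,0,0,0,0,0,0]
    - [0,0,0,0,0,0,0]
    - [0,0,0,0,0,0,0]

```text
time: 22.2
tool_pos: [0.4579, -0.1193, 0.2247]
tcp_rot: [3.14, -0.05, -0.001]
contact_force: [0.8, -0.5, 0.1]
grip_width: 0.465
gripper_force: 0.0
```

Emit:
jog_arm:
  targets:
    - [0,0,0,0,0,2,0]
    - [0,0,0,0,0,4,0]
    - [0,0,0,0,0,4,0]
    - [0,0,0.1,0,0,2,0]
    - [0,0,0.13,0.7,2.9,0,0]
    - [0,0,0.13,0.7,2.9,0,0]
    - [0,0,0.13,0.7,2.9,0,0]
    - [0,0,0.13,0.7,2.9,0,0]
    - [0,0,0.13,0.7,2.9,0,0]
    - [0,0,0.13,0.7,2.9,0,0]
    - [0,0,0.13,0.7,2.9,0,0]
    - [0,0,0.13,0.7,2.9,0,0]
    - [0,0,0.13,0.7,2.9,0,0]
    - [0,0,0.13,0.7,2.9,0,0]
    - [0,0,0.13,0.7,2.9,0,0]
    - [0,0,0.13,0.7,2.9,0,0]
    - [0,0,0.13,0.7,2.9,0,0]
    - [0,0,0.13,0.6,2.9,0,0]
    - [0,0,0,0,0,0,0]
    - [0,0,0,0,0,0,0]

```text
time: 24.2
tool_pos: [0.5549, 0.2872, 0.3442]
tcp_rot: [1.843, 2.544, -0.003]
contact_force: [0.4, 0.0, -0.3]
grip_width: 0.999
gripper_force: 0.0
```

```bash
python3 - <<'E'
from h import *
s,im=snap("wrist","w3.png"); print(s['tool_pos'],s['tcp_rot'],s['joint_positions'])
cv2.imwrite("pics/w3b.png",cv2.resize(im[:,:,::-1],(800,600),interpolation=cv2.INTER_CUBIC))
print(proj("wrist",(.554,.290,.06),s)*1.5625)
E
```

```text
[0.5548913  0.28718664 0.34416271] [ 1.84323506  2.54386315 -0.00274501] [ 4.59658193e-01  3.60472917e-01  1.22961849e+00 -9.32068852e-04
  1.55298570e+00  1.42946231e-01]
[399.2044234  260.75426066]
```

View pics/w3b.png

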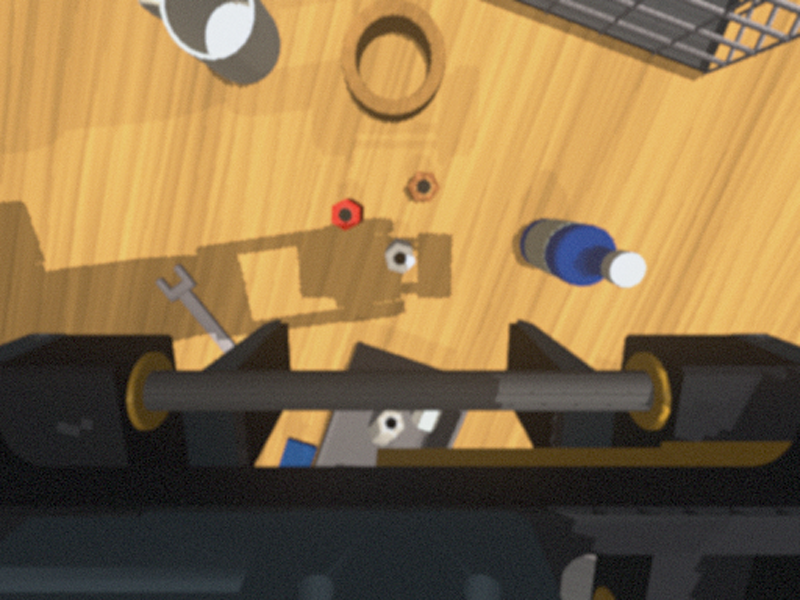

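Emit:
jog_arm:
  targets:
    - [0,0,0,-0.1,0.3,-3,0.35]
    - [0,0,0,0,0,-4,0.35]
    - [0,0,0,0,0,-4,0.35]
    - [0,0,0,0,0,-4,0.35]
    - [0,0,0,0,0,-4,0.35]
    - [0,0,0,0,0,-4,0.35]
    - [0,0,0,0,0,-3,0.35]
    - [0,0,0,0,0,-2,0.35]
    - [0,0,0,0,0,-1.5,0.35]
    - [0,0,0,0,0,-0.8,0.35]
    - [0,0,0,0,0,0,0.35]
    - [0,0,0,0,0,0,1]
    - [0,0,0,0,0,0,1]
    - [0,0,0,0,0,0,1]
    - [0,0,0,0,0,0,1]
    - [0,0,0,0,0,0,1]
    - [0,0,0,0,0,0,1]
  grip_force: 25

```text
time: 25.95
tool_pos: [0.5541, 0.2903, 0.0427]
tcp_rot: [1.842, 2.544, 0.002]
contact_force: [0.2, 0.3, 3.5]
grip_width: 0.322
gripper_force: 25.0
```

Emit:
jog_arm:
  targets:
    - [0,0,0,0,0,2,1]
    - [0,0,0,0,0,4,1]
    - [0,0,0,0,0,4,1]
    - [0,0,0,0,0,4,1]
    - [0,0,-0.05,0.7,-2.5,0,1]
    - [0,0,-0.05,0.7,-2.8,0,1]
    - [0,0,-0.05,0.7,-2.9,0,1]
    - [0,0,-0.05,0.7,-2.9,0,1]
    - [0,0,-0.05,0.7,-2.9,0,1]
    - [0,0,-0.05,0.7,-2.9,0,1]
    - [0,0,-0.05,0.7,-2.8,0,1]
    - [0,0,0,0,0,-1.5,1]
    - [0,0,0,0,0,-2,1]
    - [0,0,0,0,0,-2,1]
    - [0,0,0,0,0,-0.8,1]
    - [0,0,0,0,0,0,1]
    - [0,0,0,0,0,0,1]

```text
time: 27.65
tool_pos: [0.6033, 0.0933, 0.1196]
tcp_rot: [2.257, 2.184, 0.001]
contact_force: [0.2, -0.2, 0.2]
grip_width: 0.327
gripper_force: 25.0
```

Emit:
jog_arm:
  targets:
    - [0,0,0,0,0,0,0.4]
    - [0,0,0,0,0,0,0.4]
    - [0,0,0,0,0,0,0.4]
    - [0,0,0,0,0,0,0.4]
    - [0,0,0,0,0,3,0.4]
    - [0,0,0,0,0,4,0.4]
    - [0,0,0,0,0,5,0.2]
    - [0,0,0,0,0,5,0]
    - [0,0,0,0,-2,5,0]
    - [0,0,0,0,-4,3,0]
    - [0,0,0,0,-4,3,0]
    - [0,0,0,0,-4,0,0]
    - [0,0,0,0,0,0,0]
    - [0,0,0,0,0,0,0]

```text
time: 29.05
tool_pos: [0.6026, -0.046, 0.3953]
tcp_rot: [-2.259, -2.182, -0.0]
contact_force: [-0.2, 0.2, -0.4]
grip_width: 1.0
gripper_force: 0.0
```

```bash
python3 - <<'E'
from h import *
s,im=snap("wrist","w4.png"); print(s['tool_pos'],s['tcp_rot'],s['joint_positions'])
s2,i2=snap("scene","sc4.png")
a=cv2.resize(im[:,:,::-1],(533,400),interpolation=cv2.INTER_CUBIC); b=cv2.resize(i2[180:300,195:315,::-1],(267,267))
c=np.zeros((400,800,3),np.uint8); c[:,:533]=a; c[:267,533:]=b
cv2.imwrite("pics/w4b.png",c)
E
```

```text
[ 0.60259703 -0.04595444  0.39531475] [-2.25909013e+00 -2.18202110e+00 -4.70086253e-04] [-9.55281031e-02  3.20997036e-01  1.16525018e+00  7.36954641e-04
  1.65574382e+00 -6.07621114e-02]
```

View pics/w4b.png

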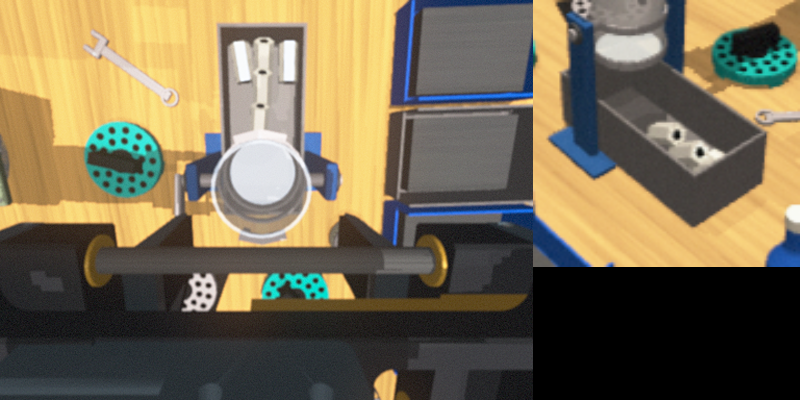

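The jar is empty and upright, and all the spacers are in the bin. The rim circle spans x 212–312 and y 138–238 in the left panel. Now back to the cap.

```bash
python3 - <<'E'
from h import *
s={'tool_pos':np.array([0.60259703,-0.04595444,0.39531475]),'tcp_rot':np.array([-2.25909013,-2.18202110,-4.7e-4])}
q=512/533
for u,v in [(212,188),(312,188),(262,138),(262,238)]: print(ray("wrist",u*q,v*q,.27,s).round(4))
E
```

```text
[ 0.5494 -0.0319  0.27  ]
[ 0.6481 -0.0354  0.27  ]
[0.6006 0.0146 0.27  ]
[ 0.5968 -0.0861  0.27  ]
```

Emit:
jog_arm:
  targets:
    - [0,0,-0.03,-1.6,-2.1,0,0]
    - [0,0,-0.03,-1.8,-2.4,0,0]
    - [0,0,-0.03,-1.8,-2.4,0,0]
    - [0,0,-0.03,-1.8,-2.4,0,0]
    - [0,0,-0.03,-1.8,-2.4,-1,0]
    - [0,0,-0.03,-1.8,-2.4,-2,0]
    - [0,0,-0.03,-1.8,-2.4,-3,0]
    - [0,0,-0.03,-1.8,-2.4,-3,0]
    - [0,0,-0.03,-1.8,-2.4,-3,0]
    - [0,0,0,-1.8,-2.5,-3,0]
    - [0,0,0,0,0,-3,0]
    - [0,0,0,0,0,-3,0]
    - [0,0,0,0,0,-3,0]
    - [0,0,0,0,0,-2.5,0]
    - [0,0,0,0,0,0,0]
    - [0,0,0,0,0,0,0]

```text
time: 30.75
tool_pos: [0.4254, -0.2828, 0.1307]
tcp_rot: [-2.53, -1.862, -0.0]
contact_force: [-0.3, -0.0, 0.6]
grip_width: 0.995
gripper_force: 0.0
```

Emit:
jog_arm:
  targets:
    - [0,0,0,-0.06,-0.1,-2,0]
    - [0,0,0,0,0,-2,0]
    - [0,0,0,0,0,-1.5,0]
    - [0,0,0,0,0,-1,0]
    - [0,0,0,0,0,-0.2,0]
    - [0,0,0,0,0,0,0]
    - [0,0,0,0,0,0,0]
    - [0,0,0,0,0,0,0.6]
    - [0,0,0,0,0,0,1]
    - [0,0,0,0,0,0,1]
    - [0,0,0,0,0,0,1]
    - [0,0,0,0,0,0,1]
    - [0,0,0,0,0,0,1]
    - [0,0,0,0,0,0,1]
    - [0,0,0,0,0,0,1]
    - [0,0,0,0,0,0,1]
    - [0,0,0,0,0,0,1]
  grip_force: 40

```text
time: 32.45
tool_pos: [0.4243, -0.2845, 0.0635]
tcp_rot: [2.531, 1.861, 0.0]
contact_force: [-0.2, -0.8, -0.9]
grip_width: 0.235
gripper_force: 40.0
```

Emit:
jog_arm:
  targets:
    - [0,0,0,0,0,1,1]
    - [0,0,0,0,0,2,1]
    - [0,0,0,0,0,4,1]
    - [0,0,0,0,0,4,1]
    - [0,0,0,0,0,4,1]
    - [0,0,0,0,0,4,1]
    - [0,0,0,0,0,4,1]
    - [0,0,0,0,0,4,1]
    - [0,0,0,0.5,0.7,4,1]
    - [0,0,0,1.5,2.1,1,1]
    - [0,0,0,1.9,2.7,0,1]
    - [0,0,0,1.9,2.7,0,1]
    - [0,0,0,1.9,2.7,0,1]
    - [0,0,0,1.9,2.7,0,1]
    - [0,0,0,1.9,2.7,0,1]
    - [0,0,0,1.9,2.7,0,1]
    - [0,0,0,1.9,2.7,0,1]
    - [0,0,0,1.9,2.7,0,1]
    - [0,0,0,1.6,2.4,0,1]
    - [0,0,0,0.5,0.7,0,1]

```text
time: 34.45
tool_pos: [0.6179, -0.007, 0.3829]
tcp_rot: [-2.527, -1.863, 0.0]
contact_force: [-0.7, -0.4, -2.1]
grip_width: 0.239
gripper_force: 40.0
```

Emit:
jog_arm:
  targets:
    - [0,0,0,0,0,0,1]
    - [0,0,0,0,0,0,1]
    - [0,0,0,0,0,0,1]

```text
time: 34.75
tool_pos: [0.6165, -0.0106, 0.3839]
tcp_rot: [2.532, 1.859, -0.001]
contact_force: [-0.4, 0.4, -2.2]
grip_width: 0.238
gripper_force: 40.0
```

Emit:
jog_arm:
  targets:
    - [0,0,0,-0.9,-1.3,0,1]
    - [0,0,0,-0.97,-1.36,0,1]
    - [0,0,0,0,0,-1,1]
    - [0,0,0,0,0,-2,1]
    - [0,0,0,0,0,-1.5,1]
    - [0,0,0,0,0,0,1]
    - [0,0,0,0,0,0,1]
    - [0,0,0,0,0,0,1]

```text
time: 35.55
tool_pos: [0.5988, -0.0363, 0.3395]
tcp_rot: [2.531, 1.86, 0.002]
contact_force: [-0.4, 0.4, -2.6]
grip_width: 0.235
gripper_force: 40.0
```

Emit:
jog_arm:
  targets:
    - [0,0,0,-0.07,-0.06,-0.5,1]
    - [0,0,0,0,0,-0.5,1]
    - [0,0,0,0,0,-0.4,1]
    - [0,0,0,0,0,-0.4,1]
    - [0,0,0,0,0,-0.3,1]
    - [0,0,0,0,0,-0.3,1]
    - [0,0,0,0,0,-0.2,1]
    - [0,0,0,0,0,-0.1,1]
    - [0,0,0,0,0,0,1]
    - [0,0,0,0,0,0,1]

```text
time: 36.55
tool_pos: [0.5979, -0.0367, 0.3116]
tcp_rot: [2.531, 1.861, 0.0]
contact_force: [-0.0, -0.7, -2.4]
grip_width: 0.243
gripper_force: 40.0
```

Emit:
jog_arm:
  targets:
    - [0,0,0,0,0,-0.1,1]
    - [0,0,0,0,0,0,1]
    - [0,0,0,0,0,-0.05,1]
    - [0,0,0,0,0,0,1]
    - [0,0,0,0,0,0,1]

```text
time: 37.05
tool_pos: [0.5979, -0.0367, 0.3105]
tcp_rot: [2.531, 1.86, 0.001]
contact_force: [-0.2, 0.0, 0.5]
grip_width: 0.24
gripper_force: 40.0
```

Emit:
jog_arm:
  targets:
    - [0,0,-0.1,0,0,0,1]
    - [0,0,-0.1,0,0,0,1]
    - [0,0,-0.1,0,0,0,1]
    - [0,0,-0.1,0,0,0,1]
    - [0,0,-0.1,0,0,0,1]
    - [0,0,-0.1,0,0,0,1]
    - [0,0,0,0,0,0,1]

```text
time: 37.75
tool_pos: [0.5981, -0.0367, 0.3105]
tcp_rot: [2.968, 1.03, 0.002]
contact_force: [1.6, -0.4, 1.8]
grip_width: 0.24
gripper_force: 40.0
```

Emit:
jog_arm:
  targets:
    - [0,0,-0.1,0,0,0,1]
    - [0,0,-0.1,0,0,0,1]
    - [0,0,-0.1,0,0,0,1]
    - [0,0,-0.1,0,0,0,1]
    - [0,0,-0.1,0,0,0,1]
    - [0,0,-0.1,0,0,0,1]
    - [0,0,0,0,0,0,1]

```text
time: 38.45
tool_pos: [0.598, -0.0367, 0.3105]
tcp_rot: [3.139, 0.11, 0.002]
contact_force: [0.7, 0.1, 2.1]
grip_width: 0.237
gripper_force: 40.0
```

```bash
python3 - <<'E'
from h import *
s=readout.get_state(); print(s['wrist_torque'],s['contact_force'],s['joint_positions'])
E
```

```text
[0.08092537 0.05459028 0.01121682] [0.74560192 0.05735881 2.12164216] [-8.04443142e-02  3.22592841e-01  1.36691453e+00 -9.99043471e-05
  1.45092565e+00  1.42053225e+00]
```

Yaw is now about +0.07, so home is 0.1 rad away. I'll keep turning through home and about 0.75 rad beyond it.

Emit:
jog_arm:
  targets:
    - [0,0,-0.1,0,0,0,1]
    - [0,0,-0.1,0,0,0,1]
    - [0,0,-0.1,0,0,0,1]
    - [0,0,-0.1,0,0,0,1]
    - [0,0,-0.1,0,0,0,1]

```text
time: 38.95
tool_pos: [0.5971, -0.0359, 0.3105]
tcp_rot: [-3.068, 0.672, 0.002]
contact_force: [-1.2, 1.9, 3.3]
grip_width: 0.239
gripper_force: 40.0
```

```bash
python3 - <<'E'
from h import *
s=readout.get_state(); print(s['wrist_torque'],s['contact_force'],s['tcp_rot'])
E
```

```text
[0.36958145 0.41333729 0.28846539] [-1.24821409  1.85039896  3.26536484] [-3.06787838e+00  6.71790853e-01  2.08382786e-03]
```

Emit:
jog_arm:
  targets:
    - [0,0,-0.1,0,0,0,1]
    - [0,0,-0.1,0,0,0,1]
    - [0,0,-0.1,0,0,0,1]
    - [0,0,-0.1,0,0,0,1]
    - [0,0,0,0,0,0,1]

```text
time: 39.45
tool_pos: [0.5975, -0.036, 0.3105]
tcp_rot: [-2.875, 1.264, 0.001]
contact_force: [-1.5, 1.8, 2.7]
grip_width: 0.233
gripper_force: 40.0
```

Emit:
jog_arm:
  targets:
    - [0,0,0,0,0,0,0.5]
    - [0,0,0,0,0,0,0]
    - [0,0,0,0,0,0,0]
    - [0,0,0,0,0,0,0]
    - [0,0,0,0,0,0,0]
    - [0,0,0,0,0,2,0]
    - [0,0,0,0,0,4,0]
    - [0,0,0,0,0,4,0]
    - [0,0,0,0,0,4,0]
    - [0,0,0,0,0,0,0]
    - [0,0,0,0,0,0,0]

```text
time: 40.55
tool_pos: [0.598, -0.0367, 0.4506]
tcp_rot: [-2.873, 1.269, -0.003]
contact_force: [0.2, -0.2, -1.1]
grip_width: 1.001
gripper_force: 0.0
```

```bash
python3 - <<'E'
from h import *
s,im=snap("wrist","w5.png"); print(s['tool_pos'],s['tcp_rot'])
s2,i2=snap("scene","sc5.png")
a=cv2.resize(im[:,:,::-1],(427,320),interpolation=cv2.INTER_CUBIC); b=cv2.resize(i2[120:300,180:360,::-1],(373,373),interpolation=cv2.INTER_CUBIC)
c=np.zeros((373,800,3),np.uint8); c[:320,:427]=a; c[:,427:]=b
cv2.imwrite("pics/w5b.png",c)
E
```

```text
[ 0.59798619 -0.03673505  0.45056663] [-2.87323537e+00  1.26931529e+00 -2.61832350e-03]
```

View pics/w5b.png

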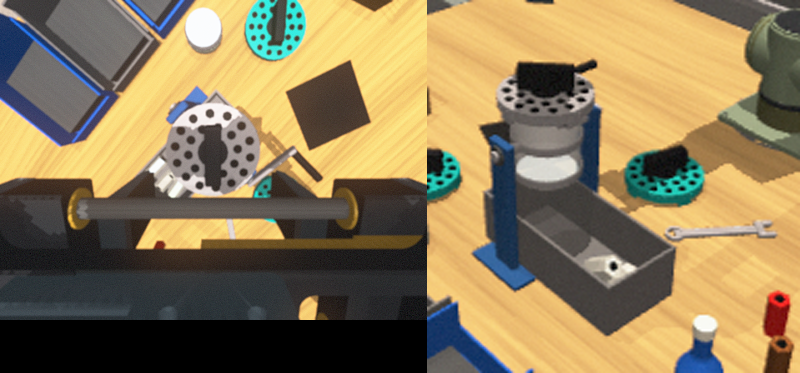

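The cap sits level on the jar, and the grip bar has turned about 0.8 rad past home. The limiter torque read about 0.29 N m. No silver stray is left on the bench, so I'm handing it in.

```bash
python3 -c "
from bench import arm
print(arm.sign_off())"
```

```text
the job is handed in; nothing more can be done
None
```

The job is handed in: the jar's spacers and the one stray are in the catch bin, the jar is upright, and the cap is screwed home with its ratchet slipped about 0.8 rad by my estimate; the hand-in returned no verdict.

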